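# Find the loose clamp knob on a fixture and mark it with the red magnet

### The arm

A 6-joint arm with a two-finger parallel gripper is mounted at the origin on the work surface. World frame = base frame: x ahead of the robot, y to its left, z up, the work surface at z = 0. Lengths are in m, angles in rad, forces in N, time in s.
With the tool pointing down it reaches from about 0.3 to 0.875 m from the base axis. Payload 6.4 kg.
Tool frame: the origin (TCP) lies midway between the tips of the shut fingers; the grasp point (between the pads) lies 19 mm behind it; z points along the fingers, y is the direction in which the jaws open and shut (so a half turn about z gives the same grasp; the last joint's range is limited). The gripper opens to 88 mm and grips with 3 to 60 N. Pads are 18 mm wide; open, the fingers measure 123 mm over their backs; the gripper's body (75 mm by 187 mm) begins 45 mm behind the grasp point.
Start: joints at [-0.206, 0.181, 1.607, -0, 1.354, -0.206], TCP at [0.575, 0, 0.239] pointing down, gripper open.
Joint ranges: [-2.99, 2.99], [-0.89, 2.07], [0.3, 2.58], [-1.14, 4.28], [0, 2.63], [-3.12, 3.12]. Speed limits (rad/s): [2.57, 2.57, 3.01, 3.14, 3.14, 3.14].

### API

Orientations are given as a unit quaternion [w, x, y, z].
In Python, from cell import env gives the robot as it stands.
- The arm moves only by the tool step_arm, never from a script. Its argument "motion" is text: rows parted by semicolons, each of 7 numbers parted by spaces: the shift along the world's x, y, z in mm, then the turn, a rotation vector about the world's x, y, z in degrees, then the closure, from 0 (fully open) to 1 (shut). In form: tx ty tz rx ry rz claw; .... A call has 1 to 5 rows; each row is the pose to reach, as a shift and turn from the pose commanded when the call began; what a row does not reach only later rows make up. A row lasts 1/8 s, in which the tool goes at most 62.5 mm and 10.7 degrees, less where a joint would pass 70% of its speed; a pose out of reach is approached as far as the arm can. A call with a gripper value outside its range is refused whole. The fingers move at their own pace and stop on an object; "force" is the grip in N (left out, the last holds). Time passes only in rows, so rows that repeat a pose let the fingers close. It gives the time, the measured TCP pose, the force and the opening at its end, in the units of the state.
- env.get_obs(): the state, without advancing time (a new reading comes with each control period).
- env.read_camera(name): name is "scene" or "side" or "wrist"; returns the picture (400x640x3 uint8, blue, green, red); there is no depth.
- env.camera_model(name): a dict with "fov_y" (degrees; the focal length in pixels is half the picture's height over the tangent of half this angle, whatever the lens; pixels are square), "cx", "cy" (the principal point, pixels), "R" (3x3) and "t" (3): a world point X has camera coordinates R X + t; the wrist camera has in their place "tool_from_camera" (4x4, takes a point from camera to tool coordinates, whose origin is the TCP and whose axes are the flange's). Camera axes: x right, y down, z forward; pixel columns grow to the right and rows downward; lengths in m; the calibration is good to about 2 mm. A picture is of the moment at which its call begins: read the wrist's pose just before it. camera_model takes no time and is no camera call.
- env.close_job(): hands the job in, once; it reports no verdict.
Trained networks look in the newest picture that a camera, given by its name, has taken for a name from the list of things; names that differ only in an ending like _2 or _b are one class to them, and where a whole thing is asked for, a point or a joint stands for the part that bears it (a point fixed in the world has none). Each returns a list of dicts, best first, with "confidence" (0 to 1); they miss things now and then, are a little off and sometimes report something else, mostly with a low value. They report only what shows in the picture. A call takes as long as a camera call.
- env.search_frame(camera, name): "box" ([left, top, right, bottom] in pixels, round what is visible of it).
- env.silhouettes(camera, name): "pixels" (400x640 bool, what is visible of it) and "box" ([left, top, right, bottom] in pixels, round what is visible of it).
- env.spot_point(camera, name): "point" ([column, row] in pixels: a listed point, or the origin of a listed thing).
The state is a dict: "clock": time; "joints": joint angles; "qvel": joint speeds; "joint_efforts": joint torques, N m; "position": TCP position; "orientation": TCP orientation; "wrist_force": force on the tool from outside, world axes, zero at the start; "torque": the same for the moment, N m; "width": opening from 0.0 (shut) to 1.0 (fully open).
Only numpy, scipy, OpenCV 4.12 (cv2) and the standard library are available. Lean on these libraries where they do the work, as an engineer would, in place of code of your own. Each camera call takes 0.05 s, during which the arm holds its last target. There are 200 camera calls.

### The job

One of the three black hand knobs on the clamping fixture was never tightened: find it by trying the knobs clockwise, as if to tighten them. The tight ones stay put; the loose one gives easily, and should be turned 15 degrees or more to be sure and left so. Then set the red magnet from the stamp stand down upright, as a mark for the fitter, on the bare strip of the steel base plate directly in front of the loose knob's clamp, without knocking the stamps or the 3D mouse about.

Things in the scene. Friction and masses are not known exactly. Their poses are not given: they have to be found in the camera images.
- fixture: Fixed fixture: steel base plate 180 (x) x 320 (y) x 16 mm. Origin: centre of its underside; +x is its front. Along the back (x -75 to -35 mm) a clamped bar, up to 49 mm above the desk. Three strap clamps 26 mm wide run along x (-58 to +22 mm) at y = -100, 0, +100 mm, tops 51 mm above the desk, each with a knob at x = -12 mm. From x +22 to +90 mm the plate is a bare strip, 16 mm above the desk.
- strip_left (a point): Point on top of the bare strip directly in front of the clamp at fixture y = +100 mm (fixture x = 56 mm, 68 mm in front of the knob's axis), 16 mm above the desk.
- strip_middle (a point): The same in front of the clamp at fixture y = 0.
- strip_right (a point): The same in front of the clamp at fixture y = -100 mm.
- knob_a_grip (a point): Black four-lobe hand knob: 40 mm over opposite lobes, 32 mm when gripped at 45 degrees to them. Point on its axis half-way up the lobes, 73 mm above the desk; lobes reach from 65 to 81 mm, a stud end to 84 mm; the strap is 22 mm below the point. z up; x and y point along lobes and turn with the knob. The three knobs look alike and change places from run to run.
- knob_b_grip (a point): Another such black four-lobe knob: same sizes, point and axes.
- knob_c_grip (a point): Another such black four-lobe knob: same sizes, point and axes.
- knob_a (a joint): Turn of that knob, rad: 0 at the start, grows clockwise seen from above (tightening). A tight knob stays put up to 5 N m and gives no more than 3 degrees even beyond that; the loose one turns at about 0.12 N m, with no stop within several radians.
- knob_b (a joint): Turn of that knob since the start, as above.
- knob_c (a joint): Turn of that knob since the start, as above.
- stand: Steel plate 180 x 70 x 12 mm lying on the desk, fixed, that carries two ink stamps and the red magnet. Origin: centre of its underside; x along its length. The stamps stand at x = -63 and -18 mm, the magnet near x = +58 mm.
- magnet_mid (a point): Red skittle-shaped marker magnet, loose, 22 g, 28 mm high, 22 mm across its base and 21 mm across its top, 17 mm at the waist. Point: on its axis, half-way up; z up along its axis. It starts upright on the stand (this point 26 mm above the desk). It has no noticeable pull.
- stamp_teal_mid (a point): Ink stamp with white foot and teal top, 28 x 56 x 58 mm high, loose, standing on the stand. Point: its centre, half-way up.
- stamp_black_mid (a point): Ink stamp with white foot and black top, same size, next to it. Point: its centre.
- puck_mid (a point): 3D mouse: steel foot 74 mm across with a black cap, 49 mm high, 0.45 kg, loose on the desk beyond the right end of the fixture. Point: its centre, half-way up.

How it is judged:
On the way, in this order (a step that is already met when the one before it is completed fails the run):
1. the loose knob is found (the tight ones will not turn in the gripper): it is turned at least 0.18 rad (10 degrees) clockwise (value of joint any of knob_a, knob_b, knob_c above 0.18 rad), for 0.1 s.
2. the red magnet is set down, not dropped: still in the fingers, its foot within 8 mm of the bare strip in front of the loose clamp (((value of joint knob_a above 0.15 rad and horizontal distance between knob_a_grip and strip_left below 0.09 m and horizontal distance between magnet_mid and strip_left below 0.04 m) or (value of joint knob_a above 0.15 rad and horizontal distance between knob_a_grip and strip_middle below 0.09 m and horizontal distance between magnet_mid and strip_middle below 0.04 m) or (value of joint knob_a above 0.15 rad and horizontal distance between knob_a_grip and strip_right below 0.09 m and horizontal distance between magnet_mid and strip_right below 0.04 m) or (value of joint knob_b above 0.15 rad and horizontal distance between knob_b_grip and strip_left below 0.09 m and horizontal distance between magnet_mid and strip_left below 0.04 m) or (value of joint knob_b above 0.15 rad and horizontal distance between knob_b_grip and strip_middle below 0.09 m and horizontal distance between magnet_mid and strip_middle below 0.04 m) or (value of joint knob_b above 0.15 rad and horizontal distance between knob_b_grip and strip_right below 0.09 m and horizontal distance between magnet_mid and strip_right below 0.04 m) or (value of joint knob_c above 0.15 rad and horizontal distance between knob_c_grip and strip_left below 0.09 m and horizontal distance between magnet_mid and strip_left below 0.04 m) or (value of joint knob_c above 0.15 rad and horizontal distance between knob_c_grip and strip_middle below 0.09 m and horizontal distance between magnet_mid and strip_middle below 0.04 m) or (value of joint knob_c above 0.15 rad and horizontal distance between knob_c_grip and strip_right below 0.09 m and horizontal distance between magnet_mid and strip_right below 0.04 m)) and z of magnet_mid in the frame of fixture between 0.026 and 0.038 m and contact force between the fingers and magnet above 0.3 N), for 0.04 s.
At the end, for the whole second after the job is handed in: The red magnet stands upright (within 7 degrees), released and at rest, on the bare strip of the base plate, its axis within 40 mm of the strip point in front of the loose knob's clamp; that knob is left turned clockwise (0.15 rad or more) from its start (((value of joint knob_a above 0.15 rad and horizontal distance between knob_a_grip and strip_left below 0.09 m and horizontal distance between magnet_mid and strip_left below 0.04 m) or (value of joint knob_a above 0.15 rad and horizontal distance between knob_a_grip and strip_middle below 0.09 m and horizontal distance between magnet_mid and strip_middle below 0.04 m) or (value of joint knob_a above 0.15 rad and horizontal distance between knob_a_grip and strip_right below 0.09 m and horizontal distance between magnet_mid and strip_right below 0.04 m) or (value of joint knob_b above 0.15 rad and horizontal distance between knob_b_grip and strip_left below 0.09 m and horizontal distance between magnet_mid and strip_left below 0.04 m) or (value of joint knob_b above 0.15 rad and horizontal distance between knob_b_grip and strip_middle below 0.09 m and horizontal distance between magnet_mid and strip_middle below 0.04 m) or (value of joint knob_b above 0.15 rad and horizontal distance between knob_b_grip and strip_right below 0.09 m and horizontal distance between magnet_mid and strip_right below 0.04 m) or (value of joint knob_c above 0.15 rad and horizontal distance between knob_c_grip and strip_left below 0.09 m and horizontal distance between magnet_mid and strip_left below 0.04 m) or (value of joint knob_c above 0.15 rad and horizontal distance between knob_c_grip and strip_middle below 0.09 m and horizontal distance between magnet_mid and strip_middle below 0.04 m) or (value of joint knob_c above 0.15 rad and horizontal distance between knob_c_grip and strip_right below 0.09 m and horizontal distance between magnet_mid and strip_right below 0.04 m)) and z of magnet_mid in the frame of fixture between 0.0275 and 0.0325 m and angle between magnet_mid's own z axis and vertical below 0.12 rad and linear speed of magnet below 0.02 m/s); the robot touches nothing.
It fails at once if a knob is unscrewed: turned back more than 0.2 rad beyond where it started (value of joint any of knob_a, knob_b, knob_c below -0.2 rad).
It fails at once if a stamp or the 3D mouse is knocked: moved more than 30 mm or tipped more than 0.5 rad (distance of any of stamp_teal_mid, stamp_black_mid, puck_mid from where it was at the start of the episode above 0.03 m or angle between any of stamp_teal_mid, stamp_black_mid, puck_mid's own z axis and vertical above 0.5 rad).
It also fails if it takes over 58 s, if anything falls off the work surface, if the arm or the gripper's body presses on something with over 40 N, if the wrist force passes 120 N, or if a joint passes its speed limit or range.

## Working session

There is one attempt and no reset: what is moved stays moved. The work goes in short steps, Python scripts to look and compute and a tool call to move; the robot and the scene stay as the last step left them, time stands still between calls to the robot, and variables do not carry over. Pictures are saved under pics/ and viewed, about 8 in all and at most 12, crops included, and the job is handed in when it is done.

Besides the shell and the picture viewer there is one more tool, called by a JSON object that holds its "api" and its "payload". step_arm: Moves the arm, as the interface text tells. Its arguments: {"type":"object","properties":{"motion":{"type":"string"},"force":{"type":"number"}},"required":["motion"]}

```bash
mkdir -p pics; ls
cat > h.py <<'E'
import numpy as np, cv2
from cell import env
def K(m):
    f=200/np.tan(np.radians(m["fov_y"])/2); return f,m["cx"],m["cy"]
def ray(cam,p):
    m=env.camera_model(cam); f,cx,cy=K(m)
    R=np.array(m["R"]);t=np.array(m["t"])
    d=R.T@np.array([(p[0]-cx)/f,(p[1]-cy)/f,1.]); return -R.T@t,d
def atz(cam,p,z):
    o,d=ray(cam,p); return o+d*(z-o[2])/d[2]
def proj(cam,X):
    m=env.camera_model(cam); f,cx,cy=K(m); c=np.array(m["R"])@np.array(X)+np.array(m["t"])
    return f*c[0]/c[2]+cx,f*c[1]/c[2]+cy
E
python3 - <<'E'
from h import *
np.set_printoptions(precision=4,suppress=True)
Z=dict(knob_a_grip=.073,knob_b_grip=.073,magnet_mid=.026,stamp_teal_mid=.041,stamp_black_mid=.041,puck_mid=.0245,fixture=0,stand=0,strip_left=.016,strip_middle=.016,strip_right=.016)
for c in("scene","side"):
    im=env.read_camera(c); cv2.imwrite(f"pics/{c}0.png",im)
    m=env.camera_model(c); print(c,m["fov_y"],m["cx"],m["cy"],-np.array(m["R"]).T@m["t"])
    for n,z in Z.items():
        for r in env.spot_point(c,n)[:4]: print(n,round(r["confidence"],2),np.round(r["point"],1),atz(c,r["point"],z))
print(env.camera_model("wrist")); print(env.get_obs())
E
```

```text
pics
scene 54.341124250109786 316.009730264071 194.83154027193248 [ 0.9507 -0.6494  0.6158]
knob_a_grip 0.58 [258.9 228.9] [ 0.4887 -0.2183  0.073 ]
magnet_mid 0.47 [401.5 145.4] [0.5547 0.3509 0.026 ]
stamp_teal_mid 0.77 [358.2 130.7] [0.4094 0.3382 0.041 ]
stamp_black_mid 0.66 [370.5 135.7] [0.4583 0.3296 0.041 ]
puck_mid 0.82 [225.5 328.8] [ 0.5757 -0.4111  0.0245]
fixture 0.63 [298.8 237.5] [ 0.5242 -0.1313  0.    ]
stand 0.67 [377.7 149.8] [0.487  0.3291 0.    ]
strip_left 0.79 [350.6 224. ] [ 0.6086 -0.0399  0.016 ]
strip_right 0.7 [299.4 236.3] [ 0.534  -0.1408  0.016 ]
strip_right 0.59 [277.5 271. ] [ 0.5597 -0.2498  0.016 ]
side 44.689390560885315 319.5051377244893 197.76665102266435 [0.471  0.7984 0.7907]
knob_a_grip 0.71 [330.  157.8] [ 0.4855 -0.2091  0.073 ]
knob_b_grip 0.67 [314.3 174.3] [ 0.5219 -0.139   0.073 ]
magnet_mid 0.5 [284.2 368. ] [0.5509 0.3497 0.026 ]
stamp_teal_mid 0.78 [363.5 350.8] [0.4146 0.3205 0.041 ]
stamp_black_mid 0.92 [334.1 354.8] [0.4656 0.3303 0.041 ]
stamp_black_mid 0.36 [300.7 132.5] [ 0.5721 -0.3744  0.041 ]
puck_mid 0.63 [301.2 130.5] [ 0.5
[... 460 characters left out ...]
'cy': 193.93657218629303, 'tool_from_camera': array([[ 0.0011, -0.9631, -0.2691,  0.0693],
       [ 1.    ,  0.0009,  0.0009, -0.0003],
       [-0.0006, -0.2691,  0.9631, -0.1449],
       [ 0.    ,  0.    ,  0.    ,  1.    ]])}
{'clock': 1.2, 'joints': array([-0.2063,  0.1808,  1.607 , -0.    ,  1.3538, -0.2063]), 'qvel': array([ 0.0008,  0.0016,  0.0018, -0.0008,  0.0001, -0.0006]), 'joint_efforts': array([  0.0012, -43.3822, -34.2178,   0.0705,   0.0307,   0.    ]), 'position': array([0.575 , 0.    , 0.2387]), 'orientation': array([-0.    ,  0.7071,  0.7071, -0.    ]), 'wrist_force': array([0.5132, 0.0187, 0.5553]), 'torque': array([ 0.0316, -0.0343, -0.0136]), 'width': 1.0002707889622833}
```

Run:
```python
import cv2
a=cv2.imread("pics/scene0.png"); b=cv2.imread("pics/side0.png")
cv2.imwrite("pics/v1.png",cv2.resize(a[110:380,190:450],(578,600),interpolation=cv2.INTER_CUBIC))
cv2.imwrite("pics/v2.png",cv2.resize(b[100:260,230:430],(750,600),interpolation=cv2.INTER_CUBIC))
```

```text
(no output)
```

View pics/v1.png

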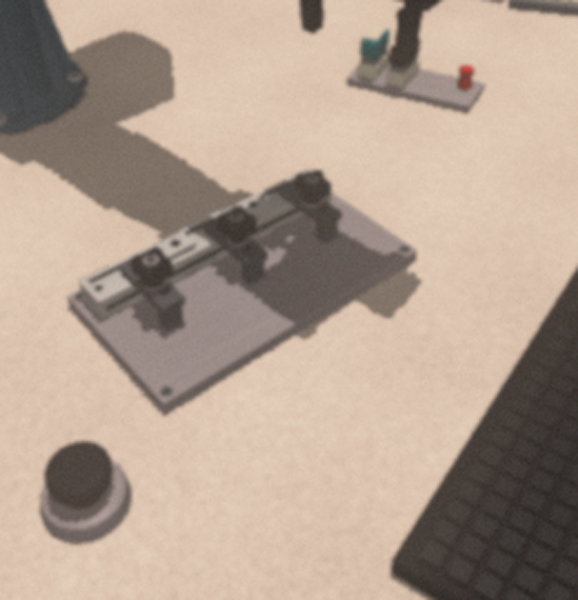

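View pics/v2.png

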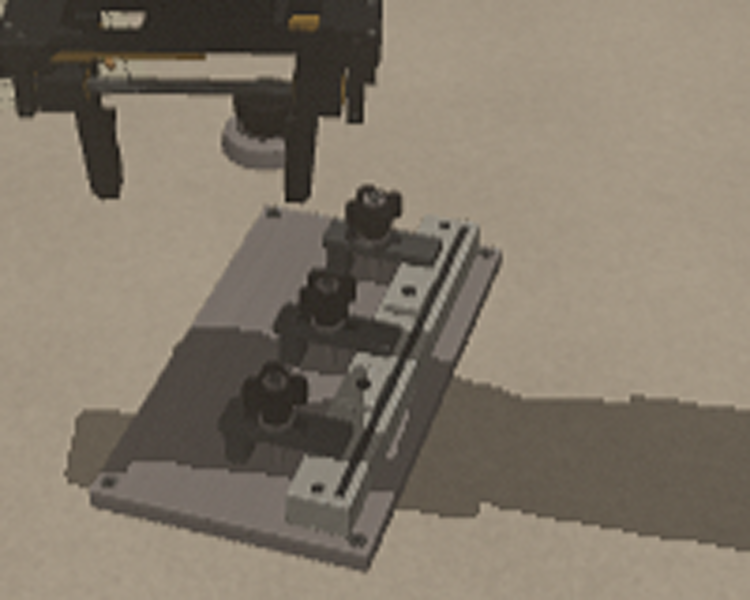

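Run:
```python
from h import *
np.set_printoptions(precision=4,suppress=True)
S=[(92,488),(370,558),(502,250),(270,207)]
loc=np.array([[.09,.16],[-.09,.16],[-.09,-.16],[.09,-.16]])
P=np.array([atz("side",(230+u/3.75,100+v/3.75),.016)[:2] for u,v in S]); print(P)
P2=np.array([atz("scene",(190+u/2.223,110+v/2.223),.016)[:2] for u,v in [(415,252),(165,402)]]); print(P2)
def fit(P,l):
    c=P.mean(0);lc=l.mean(0);a=P-c;b=l-lc
    th=np.arctan2((b[:,0]*a[:,1]-b[:,1]*a[:,0]).sum(),(a*b).sum())
    R=np.array([[np.cos(th),-np.sin(th)],[np.sin(th),np.cos(th)]])
    return np.degrees(th),c-R@lc,R,np.linalg.norm(a-b@R.T,axis=1)
th,o,R,e=fit(P,loc);print(th,o,e)
print(fit(P2,loc[[0,3]]))
strip=np.array([[.6048,-.0441],[.5838,-.1411],[.5538,-.2302]])
print(fit(strip,np.array([[.056,.1],[.056,0],[.056,-.1]])))
for y in(.1,0,-.1): print("knob",o+R@[-.012,y],"strip",o+R@[.056,y])
```

```text
[[ 0.6527  0.0016]
 [ 0.4816  0.0541]
 [ 0.3953 -0.2518]
 [ 0.564  -0.2986]]
[[ 0.6583 -0.004 ]
 [ 0.5712 -0.3043]]
-16.153297707834458 [ 0.5234 -0.1237] [0.0038 0.001  0.0029 0.0041]
(np.float64(-16.17781547817478), array([ 0.5283, -0.1291]), array([[ 0.9604,  0.2786],
       [-0.2786,  0.9604]]), array([0.0037, 0.0037]))
(np.float64(-15.32543301923593), array([ 0.5268, -0.1237]), array([[ 0.9644,  0.2643],
       [-0.2643,  0.9644]]), array([0.0032, 0.004 , 0.0047]))
knob [ 0.5397 -0.0243] strip [ 0.605  -0.0432]
knob [ 0.5119 -0.1203] strip [ 0.5772 -0.1392]
knob [ 0.4841 -0.2164] strip [ 0.5494 -0.2353]
```

{"api": "step_arm", "payload": {"motion": "-30 -60 0 0 0 0 0; -60 -120 0 0 0 0 0; -60 -120 0 0 0 0 0; -60 -120 0 0 0 0 0"}}

```text
clock: 1.7
position: [0.5151, -0.1203, 0.2389]
orientation: [0.0, 0.708, 0.706, 0.0]
wrist_force: [0.8, 1.4, -1.0]
width: 1.0
```

```bash
cat >> h.py <<'E'
from scipy.spatial.transform import Rotation as Rn
def wpose():
    s=env.get_obs(); q=s["orientation"]; T=np.eye(4); T[:3,:3]=Rn.from_quat(q,scalar_first=True).as_matrix(); T[:3,3]=s["position"]
    return T@np.array(env.camera_model("wrist")["tool_from_camera"])
def watz(T,p,z):
    m=env.camera_model("wrist"); f,cx,cy=K(m)
    d=T[:3,:3]@np.array([(p[0]-cx)/f,(p[1]-cy)/f,1.]); return T[:3,3]+d*(z-T[2,3])/d[2]
def wproj(T,X):
    m=env.camera_model("wrist"); f,cx,cy=K(m); c=T[:3,:3].T@(np.array(X)-T[:3,3]); return f*c[0]/c[2]+cx,f*c[1]/c[2]+cy
E
python3 - <<'E'
from h import *
np.set_printoptions(precision=4,suppress=True)
T=wpose(); im=env.read_camera("wrist"); cv2.imwrite("pics/w1.png",im)
np.save("T1.npy",T)
for n,z in [("knob_a_grip",.073),("strip_left",.016),("strip_middle",.016),("strip_right",.016),("fixture",0),("puck_mid",.0245)]:
    for r in env.spot_point("wrist",n)[:4]: print(n,round(r["confidence"],2),np.round(r["point"],1),watz(T,r["point"],z))
o=env.get_obs();print(o["clock"],o["position"])
cv2.imwrite("pics/w1b.png",cv2.resize(im,(800,500),interpolation=cv2.INTER_CUBIC))
E
```

```text
knob_a_grip 0.77 [293.6 269.9] [ 0.4847 -0.2256  0.073 ]
strip_left 0.74 [405.3 105.4] [ 0.6114 -0.0491  0.016 ]
strip_middle 0.69 [372.  187.1] [ 0.5777 -0.1451  0.016 ]
strip_right 0.74 [351.4 258.2] [ 0.555  -0.2407  0.016 ]
fixture 0.69 [329.2 169. ] [ 0.5257 -0.1257  0.    ]
2.05 [ 0.5154 -0.119   0.2386]
```

View pics/w1b.png

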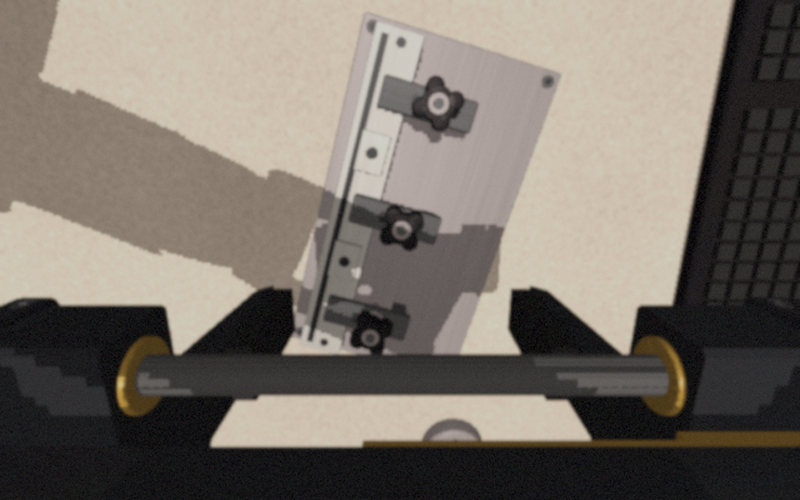

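Run:
```python
from h import *
np.set_printoptions(precision=4,suppress=True)
T=np.load("T1.npy"); im=cv2.imread("pics/w1.png"); out=[]
for p in [(351.2,81.6),(322.4,184),(296,269.6)]:
    print(watz(T,p,.083))
    x,y=int(p[0]),int(p[1]); c=cv2.resize(im[y-22:y+22,x-22:x+22],(264,264),interpolation=cv2.INTER_CUBIC)
    c=np.clip(c.astype(float)*1.9,0,255).astype(np.uint8)
    # top-down rectified, x right y up world
    out.append(c)
cv2.imwrite("pics/k1.png",np.hstack(out))
```

```text
[ 0.5429 -0.0285  0.083 ]
[ 0.5167 -0.1247  0.083 ]
[ 0.4883 -0.2197  0.083 ]
```

View pics/k1.png

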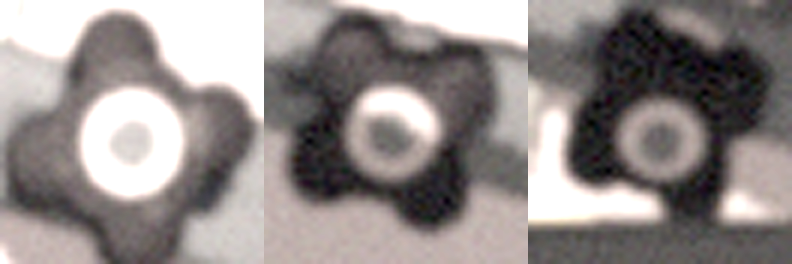

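{"api": "step_arm", "payload": {"motion": "1 -4 -50 0 0 -9 0; 1 -4 -100 0 0 -18 0; 1 -4 -100 0 0 -19 0; 1 -4 -100 0 0 -19 0"}}

```text
clock: 2.55
position: [0.5171, -0.1241, 0.1404]
orientation: [0.001, 0.813, 0.582, 0.0]
wrist_force: [0.4, -1.2, 0.1]
width: 1.002
```

```bash
cat > look.py <<'E'
import sys; from h import *
np.set_printoptions(precision=4,suppress=True)
s=env.get_obs();T=wpose(); im=env.read_camera("wrist"); n=sys.argv[1]; cv2.imwrite(f"pics/{n}.png",im)
R=Rn.from_quat(s["orientation"],scalar_first=True).as_matrix()
print("clock",s["clock"],"pos",s["position"],"jaw axis deg",np.degrees(np.arctan2(R[1,1],R[0,1])))
r=env.spot_point("wrist","knob_a_grip")
for k in r[:3]: print(k["confidence"],k["point"],watz(T,k["point"],.073))
# rectified top view at lobe-top height, world x right y up, 60mm square, centred at TCP
c=s["position"][:2]; h=.03; w=[(c[0]-h,c[1]+h),(c[0]+h,c[1]+h),(c[0]+h,c[1]-h),(c[0]-h,c[1]-h)]
src=np.float32([wproj(T,(x,y,.079)) for x,y in w]); M=cv2.getPerspectiveTransform(src,np.float32([[0,0],[600,0],[600,600],[0,600]]))
o=cv2.warpPerspective(im,M,(600,600),flags=cv2.INTER_CUBIC)
o=np.clip(o.astype(float)*1.8,0,255).astype(np.uint8)
cv2.circle(o,(300,300),200,(0,255,0),1); cv2.line(o,(300,280),(300,320),(0,255,0),1); cv2.line(o,(280,300),(320,300),(0,255,0),1)
cv2.imwrite(f"pics/{n}r.png",o)
E
python3 look.py km
```

```text
clock 2.55 pos [ 0.5171 -0.1241  0.1404] jaw axis deg -18.8213006003479
0.74 [325.0, 329.1] [ 0.487  -0.2231  0.073 ]
0.49 [331.3, 184.2] [ 0.5295 -0.1104  0.073 ]
```

View pics/kmr.png

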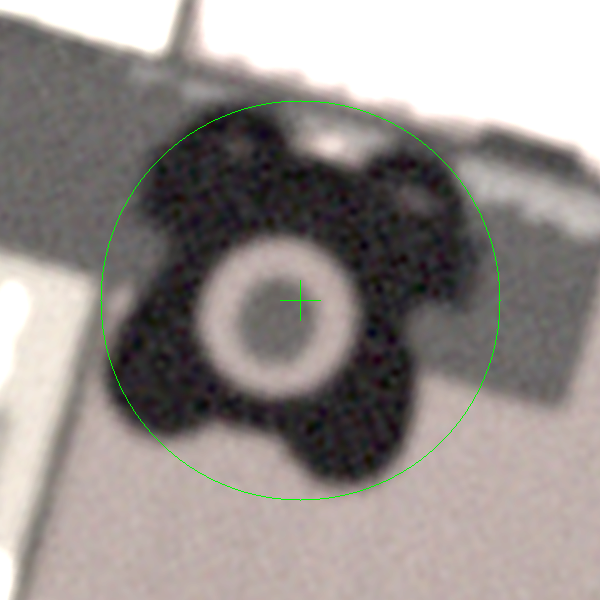

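{"api": "step_arm", "payload": {"motion": "-2 -1 -45 0 0 0 0; -2 -1 -82 0 0 0 0; -2 -1 -82 0 0 0 1; -2 -1 -82 0 0 0 1; -2 -1 -82 0 0 0 1", "force": 20}}

```text
clock: 3.28
position: [0.5157, -0.1257, 0.0591]
orientation: [0.002, 0.814, 0.581, 0.001]
wrist_force: [-0.5, -0.2, 0.2]
width: 0.685
```

{"api": "step_arm", "payload": {"motion": "0 0 0 0 0 0 1; 0 0 0 0 0 0 1"}}

```text
clock: 3.52
position: [0.5144, -0.1252, 0.0574]
orientation: [0.0, 0.814, 0.581, 0.0]
wrist_force: [-0.7, 0.8, 0.3]
width: 0.46
```

```bash
cat > st.py <<'E'
from h import *
np.set_printoptions(precision=4,suppress=True)
s=env.get_obs();R=Rn.from_quat(s["orientation"],scalar_first=True).as_matrix()
print(s["clock"],s["position"],"jaw",np.degrees(np.arctan2(R[1,1],R[0,1])),"F",s["wrist_force"],"M",s["torque"],"w",s["width"]*88)
E
python3 st.py
```

```text
3.525 [ 0.5144 -0.1252  0.0574] jaw -18.993501863898977 F [-0.7247  0.7595  0.3313] M [0.002  0.0072 0.0072] w 40.47803828382574
```

Still closing; wait, then make a 6° clockwise trial.

{"api": "step_arm", "payload": {"motion": "0 0 0 0 0 0 1; 0 0 0 0 0 0 1; 0 0 0 0 0 0 1"}}

```text
clock: 3.9
position: [0.515, -0.1254, 0.0572]
orientation: [0.001, 0.814, 0.581, 0.001]
wrist_force: [5.1, -1.5, -0.4]
width: 0.363
```

```bash
python3 st.py
```

```text
3.9 [ 0.515  -0.1254  0.0572] jaw -18.999180110878754 F [ 5.0521 -1.5225 -0.3895] M [-0.1548 -0.7648  0.087 ] w 31.98037956598665
```

{"api": "step_arm", "payload": {"motion": "0 0 0 0 0 -3 1; 0 0 0 0 0 -6 1; 0 0 0 0 0 -6 1"}}

```text
clock: 4.28
position: [0.515, -0.1254, 0.0572]
orientation: [0.001, 0.844, 0.537, 0.001]
wrist_force: [5.3, -0.5, 0.1]
width: 0.356
```

```bash
python3 st.py
```

```text
4.275 [ 0.515  -0.1254  0.0572] jaw -25.04239607280616 F [ 5.2833 -0.4714  0.1213] M [-0.1058 -0.757   0.047 ] w 31.348042815802597
```

{"api": "step_arm", "payload": {"motion": "0 0 0 0 0 -6 1; 0 0 0 0 0 -12 1; 0 0 0 0 0 -12 1"}}

```text
clock: 4.65
position: [0.5151, -0.1254, 0.0572]
orientation: [0.001, 0.895, 0.446, 0.001]
wrist_force: [5.1, -0.5, 0.2]
width: 0.358
```

```bash
python3 st.py
```

```text
4.65 [ 0.5151 -0.1254  0.0572] jaw -37.08064500799371 F [ 5.1084 -0.488   0.249 ] M [-0.0693 -0.737   0.0056] w 31.51683968281137
```

{"api": "step_arm", "payload": {"motion": "0 0 0 0 0 -10 1; 0 0 0 0 0 -10 1; 0 0 0 0 0 -10 0; 0 0 0 0 0 -10 0; 0 0 0 0 0 -10 0"}}

```text
clock: 5.28
position: [0.5134, -0.1247, 0.0563]
orientation: [-0.001, 0.93, 0.367, -0.0]
wrist_force: [-0.4, -1.1, 0.4]
width: 0.675
```

{"api": "step_arm", "payload": {"motion": "0 0 0 0 0 0 0; 0 0 0 0 0 0 0; 0 0 45 0 0 0 0; 0 0 82 0 0 0 0; 0 0 82 0 0 0 0"}}

```text
clock: 5.9
position: [0.5162, -0.126, 0.142]
orientation: [0.002, 0.93, 0.367, 0.002]
wrist_force: [1.4, -0.2, 0.4]
width: 1.0
```

```bash
python3 st.py; python3 look.py km2
```

```text
5.9 [ 0.5162 -0.126   0.142 ] jaw -46.99006263470562 F [ 1.3523 -0.2363  0.4372] M [-0.04    0.0207 -0.0497] w 88.02322355875603
clock 5.9 pos [ 0.5162 -0.126   0.142 ] jaw axis deg -46.99006263470562
0.56 [383.4, 306.9] [ 0.4891 -0.2198  0.073 ]
```

View pics/km2r.png

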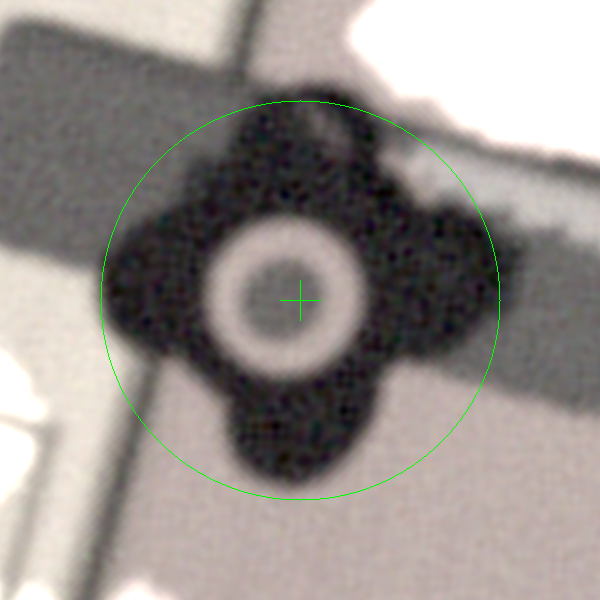

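{"api": "step_arm", "payload": {"motion": "5 40 20 0 0 -6 0; 10 100 40 0 0 -12 0; 15 160 40 0 0 -18 0; 20 220 40 0 0 -24 0; 25 280 40 0 0 -31 0"}}

```text
clock: 6.62
position: [0.5379, 0.1568, 0.1768]
orientation: [-0.0, 0.995, 0.103, -0.001]
wrist_force: [0.4, -2.2, -1.4]
width: 1.0
```

{"api": "step_arm", "payload": {"motion": "4 60 0 0 0 0 0; 8 120 -20 0 0 0 0; 12 180 -40 0 0 0 0; 12 196 -40 0 0 0 0; 12 196 -40 0 0 0 0"}}

```text
clock: 7.25
position: [0.55, 0.3513, 0.1371]
orientation: [0.001, 0.994, 0.105, -0.001]
wrist_force: [0.4, -0.3, 0.2]
width: 0.998
```

```bash
python3 st.py
python3 - <<'E'
from h import *
np.set_printoptions(precision=4,suppress=True)
T=wpose(); np.save("T2.npy",T); im=env.read_camera("wrist"); cv2.imwrite("pics/mg.png",im)
for n,z in [("magnet_mid",.026),("stamp_black_mid",.041),("stamp_teal_mid",.041)]:
    for r in env.spot_point("wrist",n)[:2]: print(n,round(r["confidence"],2),np.round(r["point"],1),watz(T,r["point"],z))
h=cv2.cvtColor(im,cv2.COLOR_BGR2HSV); m=((h[...,0]<10)|(h[...,0]>170))&(h[...,1]>130)
n,l,s,c=cv2.connectedComponentsWithStats(m.astype(np.uint8))
for i in range(1,n):
    if s[i,4]>60: print(s[i],c[i],watz(T,c[i],.026))
cv2.imwrite("pics/mgb.png",cv2.resize(im,(800,500)))
E
```

```text
7.25 [0.55   0.3513 0.1371] jaw -77.888504019589 F [ 0.3559 -0.2935  0.2292] M [0.0082 0.0565 0.0436] w 87.85597551468054
magnet_mid 0.63 [319.5 194.1] [0.5469 0.3518 0.026 ]
stamp_black_mid 0.81 [327.9 297.2] [0.4596 0.3254 0.041 ]
stamp_teal_mid 0.76 [319.3 332.9] [0.4211 0.325  0.041 ]
[308 182  24  31 607] [319.7957 197.1367] [0.5443 0.351  0.026 ]
```

View pics/mgb.png

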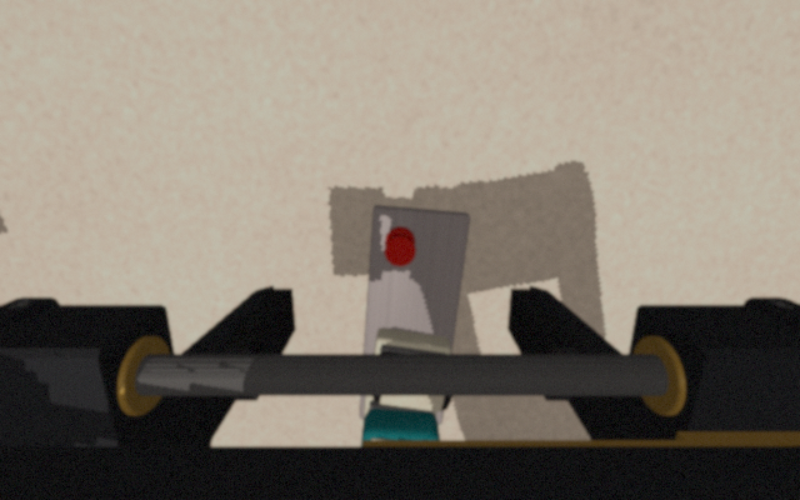

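{"api": "step_arm", "payload": {"motion": "-4 0 -55 0 0 0 0.3; -4 0 -100 0 0 0 0.3; -4 0 -122 0 0 0 0.3; -4 0 -122 0 0 0 0.3; -4 0 -122 0 0 0 1", "force": 10}}

```text
clock: 8.07
position: [0.5488, 0.3513, 0.0189]
orientation: [-0.0, 0.995, 0.104, 0.002]
wrist_force: [0.5, 0.3, 0.4]
width: 0.611
```

{"api": "step_arm", "payload": {"motion": "0 0 0 0 0 0 1; 0 0 0 0 0 0 1; 0 0 0 0 0 0 1; 0 0 0 0 0 0 1; 0 0 0 0 0 0 1"}}

```text
clock: 8.7
position: [0.5472, 0.3512, 0.0171]
orientation: [-0.0, 0.995, 0.105, 0.0]
wrist_force: [-0.6, -0.4, 3.3]
width: 0.229
```

```bash
python3 st.py
```

```text
8.7 [0.5472 0.3512 0.0171] jaw -77.99619676339017 F [-0.6394 -0.4244  3.2561] M [ 0.0435  0.1513 -0.0271] w 20.187547151205116
```

{"api": "step_arm", "payload": {"motion": "0 0 0 0 0 0 1; 0 0 0 0 0 0 1; 0 0 10 0 0 0 1; 0 0 40 0 0 0 1; 0 0 40 0 0 0 1"}}

```text
clock: 9.32
position: [0.5489, 0.3517, 0.0592]
orientation: [-0.001, 0.995, 0.105, 0.002]
wrist_force: [-0.3, -0.6, -0.6]
width: 0.231
```

```bash
python3 st.py
python3 - <<'E'
from h import *
s=env.get_obs();out=[]
for c in("side","scene"):
    im=env.read_camera(c); u,v=map(int,proj(c,s["position"])); 
    print(c,u,v)
    out.append(cv2.resize(im[max(v-35,0):max(v-35,0)+70,u-35:u+35],(400,400),interpolation=cv2.INTER_CUBIC))
cv2.imwrite("pics/lift.png",np.hstack([cv2.resize(o,(400,400)) for o in out]))
E
```

```text
9.325 [0.5489 0.3517 0.0592] jaw -77.99663426600307 F [-0.3029 -0.552  -0.5669] M [ 0.0663  0.1235 -0.0545] w 20.34133528056154
side 284 358
scene 401 135
```

View pics/lift.png

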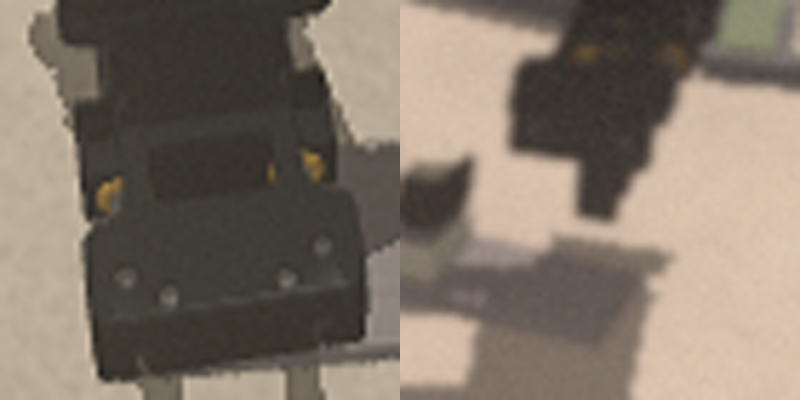

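Run:
```python
from h import *
s=env.get_obs();T=wpose(); im=env.read_camera("wrist"); c=np.clip(im[180:290,240:400].astype(float)*1.6,0,255).astype(np.uint8)
R=Rn.from_quat(s["orientation"],scalar_first=True).as_matrix()
for d in(-.019,0,.005): print(d,wproj(T,s["position"]+R[:,2]*d))
cv2.imwrite("pics/held.png",cv2.resize(c,(800,550),interpolation=cv2.INTER_CUBIC))
```

```text
-0.019 (np.float64(320.9920155853788), np.float64(266.33620594867295))
0 (np.float64(320.9896274061315), np.float64(247.91400182592847))
0.005 (np.float64(320.98908811360536), np.float64(243.75394683475275))
```

View pics/held.png

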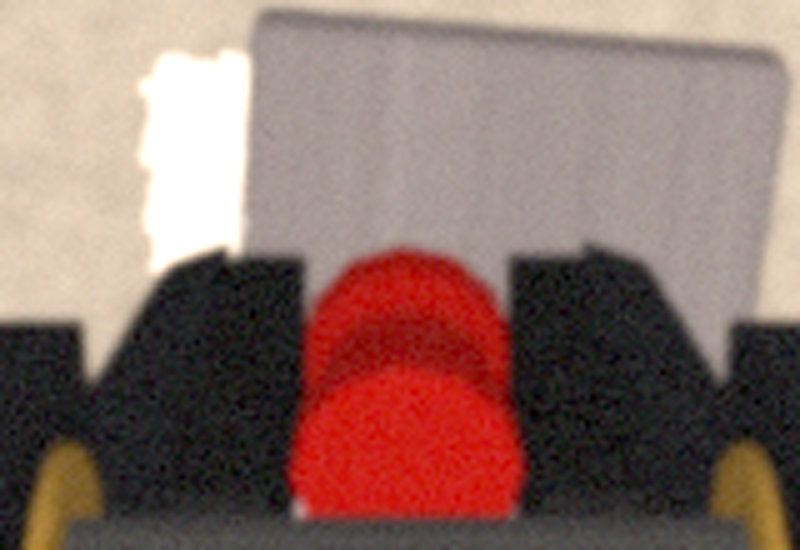

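{"api": "step_arm", "payload": {"motion": "0 0 50 0 0 0 1; 5 -50 90 0 0 -6 1; 10 -110 90 0 0 -12 1; 15 -170 90 0 0 -18 1; 20 -230 90 0 0 -24 1"}}

```text
clock: 10.1
position: [0.5662, 0.1192, 0.1455]
orientation: [0.0, 0.994, -0.106, -0.001]
wrist_force: [-0.1, -0.2, -0.1]
width: 0.226
```

{"api": "step_arm", "payload": {"motion": "5 -60 0 0 0 -4 1; 10 -120 0 0 0 -4 1; 14 -180 0 0 0 -4 1; 19 -240 -20 0 0 -4 1; 19 -267 -40 0 0 -4 1"}}

```text
clock: 10.72
position: [0.5855, -0.1492, 0.1052]
orientation: [0.0, 0.99, -0.141, -0.0]
wrist_force: [-0.2, -0.0, -0.4]
width: 0.23
```

{"api": "step_arm", "payload": {"motion": "0 0 0 0 0 0 1; 0 0 0 0 0 0 1"}}

```text
clock: 10.98
position: [0.5856, -0.1451, 0.1061]
orientation: [-0.0, 0.99, -0.139, -0.001]
wrist_force: [0.3, 0.5, 0.3]
width: 0.225
```

```bash
python3 st.py;  python3 - <<'E'
from h import *
s=env.get_obs();T=wpose(); im=env.read_camera("wrist"); cv2.imwrite("pics/pl.png",cv2.resize(im,(800,500)))
for n in("strip_middle","strip_left","strip_right","fixture"):
    for r in env.spot_point("wrist",n)[:2]: print(n,round(r["confidence"],2),np.round(r["point"],1),watz(T,r["point"],.016 if n[0]=="s" else 0))
E
```

```text
10.975 [ 0.5856 -0.1451  0.1061] jaw -105.99377056913774 F [0.3126 0.4573 0.2798] M [0.0201 0.0509 0.0146] w 19.80834180054732
strip_middle 0.7 [319.8 206.6] [ 0.57881954 -0.14220427  0.016     ]
strip_left 0.72 [195.9 205.8] [ 0.60642095 -0.04777536  0.016     ]
strip_right 0.87 [447.3 204.5] [ 0.55282014 -0.2398262   0.016     ]
```

View pics/pl.png

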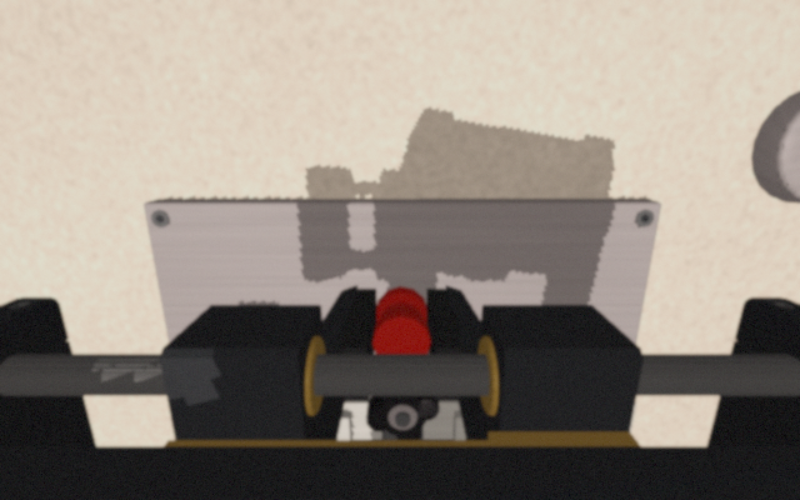

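{"api": "step_arm", "payload": {"motion": "0 0 -40 0 0 0 1; 0 0 -70 0 0 0 1; 0 0 -80 0 0 0 1; 0 0 -80 0 0 0 1; 0 0 -80 0 0 0 1"}}

```text
clock: 11.85
position: [0.5872, -0.1463, 0.0283]
orientation: [0.0, 0.99, -0.139, 0.001]
wrist_force: [-0.3, -0.1, -0.5]
width: 0.232
```

```bash
python3 st.py
```

```text
11.85 [ 0.5872 -0.1463  0.0283] jaw -105.98466012501824 F [-0.3147 -0.053  -0.5068] M [ 0.0648  0.0606 -0.0391] w 20.44069842987532
```

{"api": "step_arm", "payload": {"motion": "0 0 -2 0 0 0 1; 0 0 -2 0 0 0 1; 0 0 -3 0 0 0 1; 0 0 -3 0 0 0 1"}}

```text
clock: 12.35
position: [0.586, -0.146, 0.0237]
orientation: [-0.0, 0.99, -0.139, -0.0]
wrist_force: [-0.0, -0.4, 0.0]
width: 0.226
```

```bash
python3 st.py
```

```text
12.35 [ 0.586  -0.146   0.0237] jaw -106.00327829543959 F [-0.008  -0.4054  0.0451] M [0.1    0.1163 0.0197] w 19.89187588264407
```

{"api": "step_arm", "payload": {"motion": "0 0 -1 0 0 0 1; 0 0 -2 0 0 0 1; 0 0 -2 0 0 0 1; 0 0 -2 0 0 0 1"}}

```text
clock: 12.85
position: [0.586, -0.146, 0.0217]
orientation: [-0.0, 0.99, -0.139, -0.0]
wrist_force: [-0.1, -0.1, -0.6]
width: 0.226
```

{"api": "step_arm", "payload": {"motion": "0 0 -1 0 0 0 1; 0 0 -1 0 0 0 1; 0 0 -1 0 0 0 1"}}

```text
clock: 13.22
position: [0.5862, -0.146, 0.0211]
orientation: [0.0, 0.99, -0.139, 0.0]
wrist_force: [-1.3, 0.7, 4.9]
width: 0.229
```

```bash
python3 st.py
```

```text
13.225 [ 0.5862 -0.146   0.0211] jaw -105.99539916208798 F [-1.3429  0.7431  4.9058] M [0.1977 0.371  0.0393] w 20.1531418276043
```

{"api": "step_arm", "payload": {"motion": "0 0 0 0 0 0 0.5; 0 0 0 0 0 0 0.5; 0 0 0 0 0 0 0.2; 0 0 0 0 0 0 0; 0 0 0 0 0 0 0"}}

```text
clock: 13.85
position: [0.586, -0.146, 0.0206]
orientation: [-0.0, 0.99, -0.139, -0.0]
wrist_force: [-0.2, 0.2, 0.3]
width: 0.773
```

{"api": "step_arm", "payload": {"motion": "0 0 0 0 0 0 0; 0 0 30 0 0 0 0; 0 0 80 0 0 0 0; 0 0 130 0 0 0 0; 0 0 130 0 0 0 0"}}

```text
clock: 14.48
position: [0.5891, -0.1473, 0.156]
orientation: [0.001, 0.99, -0.139, 0.005]
wrist_force: [0.6, -0.0, -0.3]
width: 1.002
```

```bash
python3 st.py;  python3 - <<'E'
from h import *
s=env.get_obs();T=wpose(); im=env.read_camera("wrist")
b=env.read_camera("side")
for n in("magnet_mid","strip_middle"):
    for r in env.spot_point("wrist",n)[:1]: print(n,round(r["confidence"],2),np.round(r["point"],1),watz(T,r["point"],.03 if n[0]=="m" else .016))
    for r in env.spot_point("side",n)[:1]: print(n,round(r["confidence"],2),np.round(r["point"],1),atz("side",r["point"],.03 if n[0]=="m" else .016))
for n in("stamp_teal_mid","stamp_black_mid"):
    for r in env.spot_point("side",n)[:1]: print(n,np.round(r["point"],1))
cv2.imwrite("pics/fin.png",np.hstack([cv2.resize(im[100:300,220:420],(400,400)),cv2.resize(b[130:260,240:370],(400,400),interpolation=cv2.INTER_CUBIC)]))
E
```

```text
14.475 [ 0.5891 -0.1473  0.156 ] jaw -105.98979254366975 F [ 0.5838 -0.0243 -0.3318] M [0.0747 0.0302 0.0046] w 88.14038934327107
magnet_mid 0.64 [318.7 188.6] [ 0.58902021 -0.14541355  0.03      ]
magnet_mid 0.46 [289.8 186.3] [ 0.58370764 -0.1436959   0.03      ]
strip_middle 0.72 [319.7 195.3] [ 0.57907979 -0.14346483  0.016     ]
strip_middle 0.75 [288.1 191.5] [ 0.58825188 -0.14013273  0.016     ]
stamp_teal_mid [362.5 353.7]
stamp_black_mid [335.4 351.3]
```

View pics/fin.png

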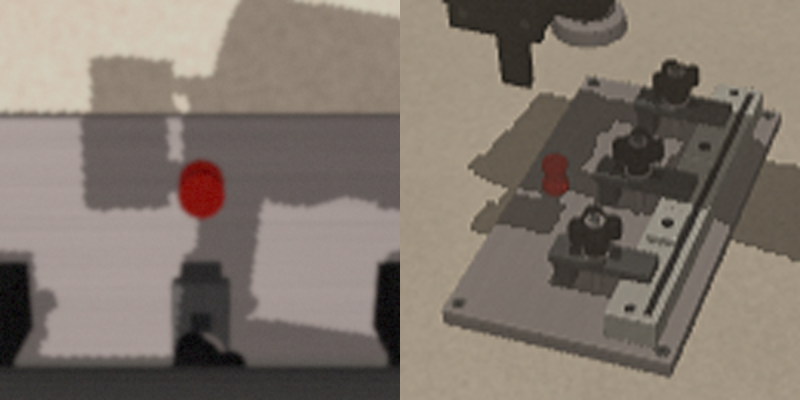

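The magnet stands upright in front of the middle clamp, and the gripper is clear of it. I'm handing the job in.

```bash
python3 -c "
from cell import env
print(env.close_job())"
```

```text
the job is handed in; nothing more can be done
None
```

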